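# Snap the vial rack onto the shaker

### The job

Lift the empty vial rack off the worktop and push it straight down into the shaker's carrier, between the two snap hooks, until both ends click in and it sits fully home; keep the pressing force below 25 N. While still holding the rack, tug it upwards with about 8 N to check that the hooks hold, then let go and leave it clipped in. Do not disturb the other things on the bench.

Things in the scene. Friction and masses are not known exactly. Their poses are not given: they have to be found in the camera images.
- vial_rack: the empty white plastic vial rack with 12 small square compartments, 60 x 170 x 30 mm (x, y, z), about 0.11 kg, loose, upright on the worktop. Origin at the centre of its underside; its y axis runs along its length; symmetric end for end. Its lower 14 mm are solid, above that walls 2 to 3 mm thick. Sturdy; it can be gripped firmly across its 60 mm width at mid-length.
- shaker: the grey bench shaker, fixed to the worktop: housing 120 x 196 mm, 43 mm high, black control panel on its -x side. Origin at the centre of its underside; y along its length. The aluminium carrier stands above it on height screws and rubber mounts; beside the carrier at mid-length the space is free for fingers, at least 19 mm deep down to the housing.
- dock (a point): centre of the carrier's flat top (58 x 172 mm), where the rack's underside rests when home, as it would be at mid setting: 88 mm above the shaker's origin, axes as the shaker's. Its four height screws set the carrier anywhere up to 18 mm higher or lower than this point; that is not measured, it must be seen or felt. Four corner guides at y = +-66 mm rise 18 mm over the carrier's top, with 2.5 mm play in x.
- carrier (a joint): springing of the carrier on its rubber mounts, m, from its set height: 0 unloaded, positive down to a hard stop at 0.006, negative when pulled up, to -0.003. About 5 N per mm both ways, so that it yields under the press; a pull of 8 N lifts it about 1.6 mm.
- hook_a (a joint): black snap hook at the carrier's +y end, rad: 0 closed, about 0.08 when spread by the rack, positive outward. Its nose's underside lies 31.5 mm over the carrier's top, 1.5 mm over the rim of a rack that is home, its top 53 mm over it. Between the hooks there are 178 mm at the tops and 163 mm at the noses; the 170 mm rack spreads each by 3.5 mm, and it springs back to 0 over the rim.
- hook_b (a joint): the like hook at the -y end, rad. Pressing down, the force rises to roughly 8 to 16 N on the hooks' slopes, falls to some 3 to 8 N while the noses slide up the rack's ends (a second rise to about 12 N where they cross the seam at the rack's half height), falls to near 0 at the click and rises again as the rack beds on the carrier.
- marker: bystander, to be left alone: white marker pen with a cap, 16 x 135 x 17 mm, lying; origin at the centre of its underside
- vial_w: bystander, to be left alone: small glass vial, 23 mm across, 52 high, standing; origin at the centre of its underside
- vial_y: bystander, to be left alone: small glass vial, 23 mm across, 52 high, standing; origin at the centre of its underside
- tip_box: bystander, to be left alone: pipette tip box with a clear lid, 84 x 120 x 81 mm; origin at the centre of its underside
- tape: bystander, to be left alone: roll of label tape, 76 mm across, 15 high, lying flat; origin at the centre of its underside
- bulb: bystander, to be left alone: rubber pipette bulb, 51 mm across, 70 high; origin at the centre of its underside
There are look-alikes about, which are no part of the job. Of the things that look like the vial_rack, the largest one is meant.

How it is judged:
On the way, in this order (a step that is already met when the one before it is completed fails the run):
1. the rack is lifted off the worktop (height (world z) of vial_rack above 0.08 m), for 0.1 s.
2. the rack is home in the carrier with both hooks sprung back over its ends (x of vial_rack in the frame of dock between -0.006 and 0.006 m and y of vial_rack in the frame of dock between -0.005 and 0.005 m and z of vial_rack in the frame of dock between -0.022 and 0.022 m and angle between the y axis of vial_rack and the y axis of dock, either way round below 0.07 rad and angle between the z axis of vial_rack and the z axis of dock, either way round below 0.04 rad and value of joint each of hook_a, hook_b below 0.035 rad), for 0.2 s.
3. the rack is tugged upwards and the hooks hold: the carrier is lifted at least 0.8 mm (4 N) on its mounts (value of joint carrier below -0.0008 m and value of joint each of hook_a, hook_b below 0.05 rad and z of vial_rack in the frame of dock below 0.026 m), for 0.1 s.
At the end, for the whole second after the job is handed in: the rack lies still and let go in the carrier: under both hooks: its origin within 6 mm across, 5 mm along and 22 mm in height of the dock point (mid setting), level with the shaker within 0.04 rad, lengthwise within 0.07 rad, both hooks sprung back (below 0.035 rad) (all of step 2 and linear speed of vial_rack below 0.02 m/s); the robot touches nothing.
It fails at once if the rack is pressed on the shaker with more than 25 N (contact force between vial_rack and shaker above 25 N).
It fails at once if the robot's arm or fingers push on the shaker with more than 10 N (contact force between any of the fingers, the arm and shaker above 10 N).
It fails at once if another thing on the bench is moved by more than 3 cm (distance of any of marker, vial_w, vial_y, tip_box, tape, bulb from where it was at the start of the episode above 0.03 m).
It also fails if it takes over 64 s, if anything falls off the work surface, if the arm or the gripper's body presses on something with over 40 N, if the wrist force passes 120 N, or if a joint passes its speed limit or range.

### The arm

A 6-joint arm with a two-finger parallel gripper is mounted at the origin on a cart in front of the work surface, level with it; the furniture and walls round the work are solid. World frame = base frame: x ahead of the robot, y to its left, z up, the work surface at z = 0. Lengths are in m, angles in rad, forces in N, time in s.
With the tool pointing down it reaches from about 0.35 to 0.775 m from the base axis. Payload 7.3 kg.
Tool frame: the origin (TCP) lies midway between the tips of the shut fingers; the grasp point (between the pads) lies grasp_offset behind it (grasp_offset is the distance from the TCP to the grasp point, in m); z points along the fingers, y is the line along which they close (so a half turn about z gives the same grasp; the last joint's range is limited). The gripper opens to 92 mm and grips with 3 to 60 N. Pads are 19 mm wide; open, the fingers measure 130 mm over their backs; the gripper's body (75 mm by 190 mm) begins 47 mm behind the grasp point.
Start: joints at [1.049, 0.342, 1.524, -0, 1.275, -0.146], TCP at [0.193, 0.488, 0.227] pointing down, gripper open.
Joint ranges: [-2.53, 2.53], [-0.77, 2.02], [0.04, 2.7], [-1, 4.14], [0.28, 2.66], [-3.11, 3.11]. Speed limits (rad/s): [2.57, 2.57, 3.14, 3.14, 3.14, 3.14].

### API

Orientations are given as [roll, pitch, yaw] about the fixed x, y, z axes, in that order (R = Rz(yaw) Ry(pitch) Rx(roll)).
In Python, from cell import * gives the robot as it stands.
- The arm moves only by the tool step_arm, never from a script. Its argument "plan" is a list of rows, each a list of 5 numbers: the closure, from -1 (fully open) to 1 (shut), then the shift along the tool's x, y, z in m, then the turn about the tool's z in rad. In form: [[hand, x, y, z, twist], ...]. A call has 1 to 20 rows; each row is the pose to reach, as a shift and turn from the pose commanded when the call began, along the tool's axes at that moment; what a row does not reach only later rows make up. A row lasts 1/8 s, in which the tool goes at most 62.5 mm and 10.7 degrees, less where a joint would pass 70% of its speed; a pose out of reach is approached as far as the arm can. A call with a gripper value outside its range is refused whole. The fingers move at their own pace and stop on an object; "grip_force" is the grip in N (left out, the last holds). Time passes only in rows, so rows that repeat a pose let the fingers close. It gives the time, the measured TCP pose, the force, the opening and the grip force at its end, in the units of the state.
- observe(): the state, without advancing time (a new reading comes with each control period).
- read_camera(name): name is "side" or "top" or "wrist"; returns a dict with "img" (480x640x3 uint8, red, green, blue), "range_z" (480x640 float32, m along the optical axis (not along the pixel's ray), 0 where there is no reading), "fx", "fy", "cx", "cy" (pixels), "k1" (the pictures are not rectified: a ray, as slopes to the right and down, at radius r is drawn at 1 + k1 r^2 times it, then the intrinsics apply), "R" (3x3) and "t" (3): a world point X has camera coordinates R X + t; the wrist camera has in their place "T_tool_cam" (4x4, takes a point from camera to tool coordinates, whose origin is the TCP and whose axes are the flange's). Camera axes: x right, y down, z forward; pixel columns grow to the right and rows downward; lengths in m; the calibration is good to about 2 mm. A picture is of the moment at which its call begins: read the wrist's pose just before it.
- hand_in(): hands the job in; it is judged then, once.
The state is a dict: "time": time; "qpos": joint angles; "qvel": joint speeds; "joint_efforts": joint torques, N m; "tool_pos": TCP position; "tool_rot": TCP orientation; "contact_force": force on the tool from outside, world axes, zero at the start; "torque": the same for the moment, N m; "opening": finger opening in m; "grip_force": force on a finger pad.
Only numpy, scipy, OpenCV 4.12 (cv2) and the standard library are available. Lean on these libraries where they do the work, as an engineer would, in place of code of your own. Each camera call takes 0.05 s, during which the arm holds its last target. There are 200 camera calls.

## Working session

There is one attempt and no reset: what is moved stays moved. The work goes in short steps, Python scripts to look and compute and a tool call to move; the robot and the scene stay as the last step left them, time stands still between calls to the robot, and variables do not carry over. Pictures are saved under pics/ and viewed, at most 10 in all, crops included, and the job is handed in when it is done.

Besides the shell and the picture viewer there is one more tool, called after "Request:" in YAML: its name, and indented under it one key for each argument. step_arm: Moves the arm, as the interface text tells. Its arguments: {"type":"object","properties":{"plan":{"type":"array","items":{"type":"array","items":{"type":"number"}}},"grip_force":{"type":"number"}},"required":["plan"]}

```bash
mkdir -p pics
cat > h.py <<'E'
from cell import *
import numpy as np, cv2
from scipy.spatial.transform import Rotation as Ro
def grab(n):
    s=observe(); c=read_camera(n); c['s']=s
    if n=='wrist':
        T=np.eye(4);T[:3,:3]=Ro.from_euler('xyz',s['tool_rot']).as_matrix();T[:3,3]=s['tool_pos']
        c['W']=T@np.array(c['T_tool_cam'])
    else:
        T=np.eye(4);T[:3,:3]=c['R'];T[:3,3]=c['t'];c['W']=np.linalg.inv(T)
    return c
def K(c): return np.array([[c['fx'],0,c['cx']],[0,c['fy'],c['cy']],[0,0,1.]])
def rays(c,uv):
    uv=np.array(uv,float).reshape(-1,1,2)
    return cv2.undistortPoints(uv,K(c),np.array([c['k1'],0,0,0.])).reshape(-1,2)
def atz(c,uv,z):
    r=rays(c,uv);d=np.c_[r,np.ones(len(r))]@c['W'][:3,:3].T;o=c['W'][:3,3]
    return o+d*((z-o[2])/d[:,2])[:,None]
def dep(c,uv):
    r=rays(c,uv);z=np.array([c['range_z'][int(v),int(u)] for u,v in uv])
    return (np.c_[r,np.ones(len(r))]*z[:,None])@c['W'][:3,:3].T+c['W'][:3,3]
def cloud(c):
    v,u=np.mgrid[0:480,0:640];uv=np.c_[u.ravel(),v.ravel()].astype(float)
    r=rays(c,uv);z=c['range_z'].ravel()
    P=(np.c_[r,np.ones(len(r))]*z[:,None])@c['W'][:3,:3].T+c['W'][:3,3]
    P[z==0]=np.nan
    return P.reshape(480,640,3)
def save(c,f,box=None,s=1):
    im=c['img'][...,::-1]
    if box: im=im[box[1]:box[3],box[0]:box[2]]
    cv2.imwrite('pics/'+f,cv2.resize(im,None,fx=s,fy=s,interpolation=cv2.INTER_CUBIC))
E
python3 - <<'E'
from h import *
import pickle
for n in('top','side'):
    c=grab(n);save(c,n+'0.png');pickle.dump(c,open(n+'0.pkl','wb'))
    print(n,c['W'].round(3).tolist())
s=observe();print(s)
E
```

```text
top [[-0.0, -0.998, 0.055, 0.479], [-1.0, 0.002, 0.027, 0.075], [-0.027, -0.055, -0.998, 1.361], [0.0, 0.0, 0.0, 1.0]]
side [[0.678, -0.451, 0.581, -0.116], [-0.735, -0.425, 0.528, -0.545], [0.009, -0.785, -0.619, 0.795], [0.0, 0.0, 0.0, 1.0]]
{'time': 0.1, 'qpos': array([ 1.04901543e+00,  3.42639350e-01,  1.52490767e+00, -3.75195825e-05,
        1.27540456e+00, -1.46023941e-01]), 'qvel': array([ 0.00063107, -0.00193335, -0.00376267,  0.00049415,  0.00126045,
        0.00114255]), 'joint_efforts': array([ 2.36123364e-03, -4.32009172e+01, -2.44694817e+01,  7.20242411e-02,
        5.25899953e-02, -3.07190032e-05]), 'tool_pos': array([0.19248311, 0.48805457, 0.2261264 ]), 'tool_rot': array([-3.14024298e+00, -1.62232476e-04,  2.76584653e+00]), 'contact_force': array([ 0.39929225, -0.59884823,  0.49371115]), 'torque': array([ 0.03533318, -0.01462518,  0.03025623]), 'grip_force': 0.0, 'opening': 0.09176603414533104}
```

View pics/top0.png

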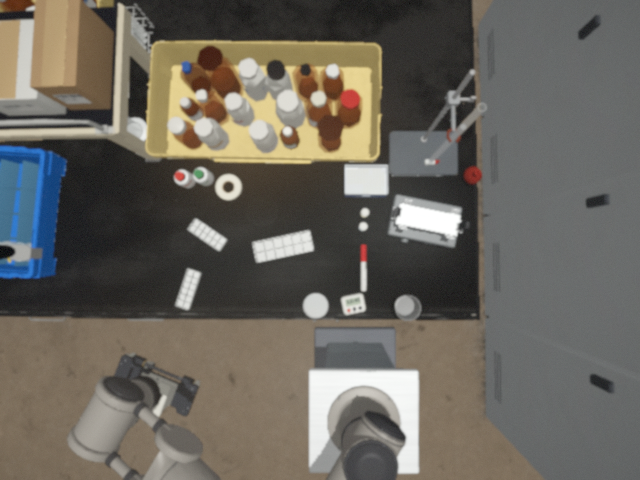

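View pics/side0.png

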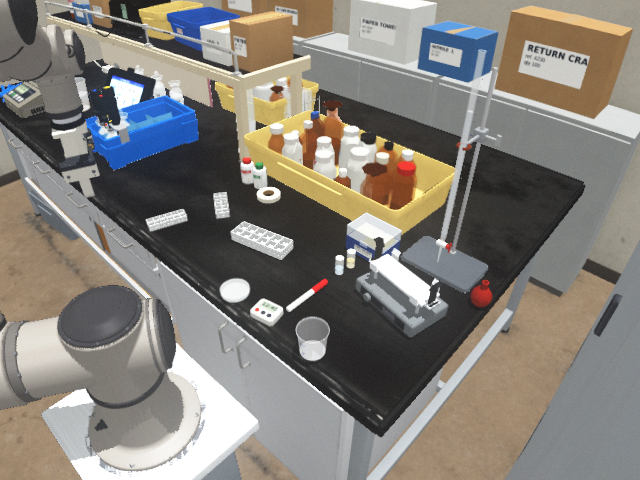

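Top-view candidates for the rack are the white gridded racks at (283,246), (207,235) and (188,289). The largest is (283,246). The shaker is at (426,221), with the vials at (364,213/226), marker at (364,268), tip box at (366,180) and retort stand at (423,153).

Run:
```python
from h import *
import pickle
c=pickle.load(open('top0.pkl','rb'))
save(c,'topcrop.png',(240,150,480,280),3.3)
P=cloud(c)
def rect(m,name):
    X=P[m];r=cv2.minAreaRect(X[:,:2].astype(np.float32)*1000);print(name,len(X),r,np.percentile(X[:,2],[5,50,95]).round(4))
v,u=np.mgrid[0:480,0:640]
b=lambda a,e,f,g:(u>a)&(u<f)&(v>e)&(v<g)
z=P[...,2]
rect(b(245,222,322,270)&(z>.012)&(z<.06),'rack')
rect(b(385,190,468,252)&(z>.03)&(z<.06),'housing')
rect(b(385,190,468,252)&(z>.07)&(z<.112),'carrier')
rect(b(385,190,468,252)&(z>.115)&(z<.2),'hooks')
h=b(385,190,468,252)&(z>.02)
print(np.histogram(z[h],bins=np.arange(.02,.17,.005)))
for n,bb,e in(('tipbox',b(340,158,392,200),.02),('stand',b(385,60,490,180),.1)):
    m=bb&(z>e);rect(m,n);print(np.nanmax(z[m]))
```

```text
rack 997 ((513.5811767578125, 237.06173706054688), (60.19371032714844, 170.5009307861328), 12.052734375) [0.0125 0.0167 0.0315]
housing 1366 ((581.820556640625, -173.39956665039062), (199.30526733398438, 130.09742736816406), 78.87126922607422) [0.0353 0.0416 0.0465]
carrier 1526 ((590.78564453125, -159.01190185546875), (232.53271484375, 92.64134979248047), 74.672607421875) [0.0791 0.0842 0.0971]
hooks 107 ((585.3941650390625, -171.93411254882812), (199.4794921875, 21.369672775268555), 78.11027526855469) [0.1195 0.1337 0.1383]
(array([ 21,  22,  57, 352, 783, 172,   2,   0,   0,   1,   2, 116, 798,
       479,  34,  47,  46,   4,   1,   8,  14,  13,  29,  43,   0,   0,
         0,   0,   0,   0]), array([0.02 , 0.025, 0.03 , 0.035, 0.04 , 0.045, 0.05 , 0.055, 0.06 ,
       0.065, 0.07 , 0.075, 0.08 , 0.085, 0.09 , 0.095, 0.1  , 0.105,
       0.11 , 0.115, 0.12 , 0.125, 0.13 , 0.135, 0.14 , 0.145, 0.15 ,
       0.155, 0.16 , 0.165, 0.17 ]))
tipbox 1452 ((704.6447143554688, 0.48145294189453125), (96.97087860107422, 129.0245819091797), 1.9734612703323364) [0.0558 0.0803 0.0938]
0.12443325086931223
stand 1229 ((786.5745239257812, -184.90914916992188), (63.098331451416016, 108.86908721923828), 76.9962158203125) [0.1565 0.372  0.5523]
0.564832511307033
```

View pics/topcrop.png

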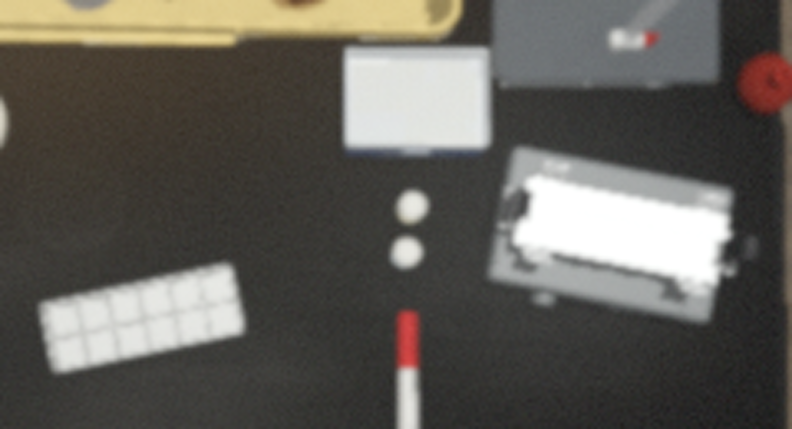

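The chosen rack at (283,246) measures 170 x 60 mm, so it is the right one. It sits at about (0.513, 0.237), yaw +12°. The shaker is at about (0.585, -0.172), yaw about -12°. I'll move over the rack first.

Request:
step_arm:
  plan:
    - [-1,-0.05,-0.015,0,0.13]
    - [-1,-0.1,-0.03,0,0.26]
    - [-1,-0.15,-0.045,0,0.39]
    - [-1,-0.2,-0.06,0,0.52]
    - [-1,-0.25,-0.075,0,0.65]
    - [-1,-0.3,-0.09,0,0.78]
    - [-1,-0.35,-0.105,0,0.9]
    - [-1,-0.391,-0.116,0,0.985]
    - [-1,-0.391,-0.116,0,0.985]
    - [-1,-0.391,-0.116,0,0.985]

```text
time: 1.35
tool_pos: [0.5132, 0.2371, 0.2262]
tool_rot: [-3.14, -0.0, 1.781]
contact_force: [-0.1, -0.2, -0.2]
opening: 0.0916
grip_force: 0.0
```

Run:
```python
from h import *
import cell
print({k:getattr(cell,k) for k in dir(cell) if not k.startswith('_') and isinstance(getattr(cell,k),(int,float))})
c=grab('wrist');save(c,'w1.png')
print(np.array(c['T_tool_cam']).round(3).tolist(),c['s']['tool_pos'],c['s']['tool_rot'],c['s']['contact_force'])
P=cloud(c);z=P[...,2];X=P[(z>.02)&(z<.045)&(np.hypot(P[...,0]-.513,P[...,1]-.237)<.12)]
print(len(X),cv2.minAreaRect(X[:,:2].astype(np.float32)*1000),np.percentile(X[:,2],[5,50,95]))
```

```text
{'grasp_offset': 0.0188}
[[0.001, -0.959, -0.284, 0.076], [1.0, 0.001, -0.001, -0.0], [0.001, -0.284, 0.959, -0.158], [0.0, 0.0, 0.0, 1.0]] [0.51317094 0.2371345  0.2262358 ] [-3.14021268e+00 -3.34268255e-04  1.78129003e+00] [-0.0807921  -0.18995403 -0.21136292]
4356 ((513.1755981445312, 233.12579345703125), (60.05570983886719, 170.9371337890625), 12.092869758605957) [0.02222165 0.02939259 0.03113122]
```

View pics/w1.png

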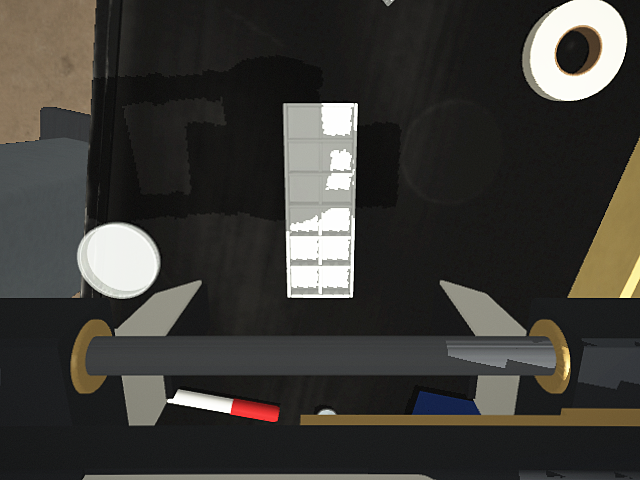

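The wrist view shows the rack complete, from (284,103) to (353,298), and straight with the tool. Its centre is (0.513, 0.2345). I'll descend and grip.

Request:
step_arm:
  plan:
    - [-1,-0.003,0,0.05,0]
    - [-1,-0.003,0,0.1,0]
    - [-1,-0.003,0,0.15,0]
    - [-1,-0.003,0,0.19,0]
    - [-1,-0.003,0,0.21,0]
    - [-1,-0.003,0,0.221,0]
    - [-1,-0.003,0,0.221,0]
    - [1,-0.003,0,0.221,0]
    - [1,-0.003,0,0.221,0]
    - [1,-0.003,0,0.221,0]
    - [1,-0.003,0,0.221,0]
    - [1,-0.003,0,0.221,0]
    - [1,-0.003,0,0.221,0]
  grip_force: 45

```text
time: 3.02
tool_pos: [0.5146, 0.234, 0.0061]
tool_rot: [3.141, -0.0, 1.781]
contact_force: [-0.9, -1.0, 6.2]
opening: 0.0599
grip_force: 45.0
```

Gripped at 59.9 mm. I'll lift and carry the rack past the shaker, to where the wrist camera sees both.

Request:
step_arm:
  plan:
    - [1,0,0,-0.02,0]
    - [1,0,0,-0.06,0]
    - [1,0,0,-0.11,0]
    - [1,0,0,-0.16,0]
    - [1,-0.02,-0.002,-0.2,0.02]
    - [1,-0.06,-0.007,-0.23,0.05]
    - [1,-0.105,-0.012,-0.25,0.08]
    - [1,-0.15,-0.018,-0.25,0.12]
    - [1,-0.195,-0.023,-0.25,0.16]
    - [1,-0.24,-0.028,-0.25,0.2]
    - [1,-0.285,-0.033,-0.25,0.24]
    - [1,-0.33,-0.039,-0.25,0.28]
    - [1,-0.375,-0.044,-0.25,0.32]
    - [1,-0.42,-0.05,-0.25,0.36]
    - [1,-0.465,-0.055,-0.25,0.4]
    - [1,-0.5,-0.06,-0.25,0.416]
    - [1,-0.522,-0.062,-0.25,0.416]
    - [1,-0.522,-0.062,-0.25,0.416]
    - [1,-0.522,-0.062,-0.25,0.416]
    - [1,-0.522,-0.062,-0.25,0.416]

```text
time: 5.52
tool_pos: [0.5627, -0.2883, 0.2558]
tool_rot: [-3.141, -0.0, 1.366]
contact_force: [-0.6, 0.2, -0.7]
opening: 0.06
grip_force: 45.0
```

Run:
```python
from h import *
import pickle
c=grab('wrist');save(c,'w2.png');pickle.dump(c,open('w2.pkl','wb'))
print(c['s']['tool_pos'],c['s']['tool_rot'],c['s']['contact_force'],c['s']['opening'])
```

```text
[ 0.56270847 -0.28832235  0.25577403] [-3.14149437e+00 -3.56641926e-04  1.36597906e+00] [-0.58600797  0.22176322 -0.73839945] 0.059965820907564304
```

View pics/w2.png

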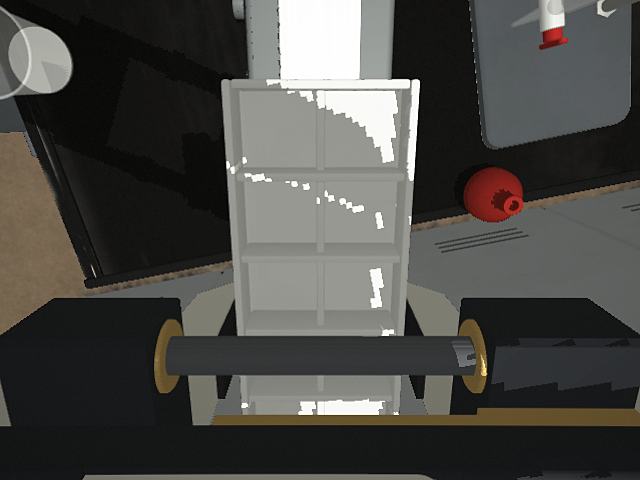

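The rack is held square, with its end rim at row 81, columns 223–420, but it hides the shaker. I'll shift sideways so the shaker shows beside the rack.

Request:
step_arm:
  plan:
    - [1,0.03,-0.04,0,0]
    - [1,0.06,-0.085,0,0]
    - [1,0.089,-0.132,0,0]
    - [1,0.089,-0.132,0,0]
    - [1,0.089,-0.132,0,0]
    - [1,0.089,-0.132,0,0]

```text
time: 6.32
tool_pos: [0.4525, -0.176, 0.2559]
tool_rot: [3.141, 0.0, 1.365]
contact_force: [-0.1, 0.2, -1.6]
opening: 0.0594
grip_force: 45.0
```

Run:
```python
from h import *
import pickle
c=grab('wrist');save(c,'w3.png');pickle.dump(c,open('w3.pkl','wb'))
print(c['s']['tool_pos'],c['s']['tool_rot'],c['s']['contact_force'],c['s']['opening'])
```

```text
[ 0.45254996 -0.17597769  0.2558659 ] [3.14056035e+00 3.26044437e-04 1.36468526e+00] [-0.140048    0.20194104 -1.56500567] 0.05938496691990085
```

View pics/w3.png

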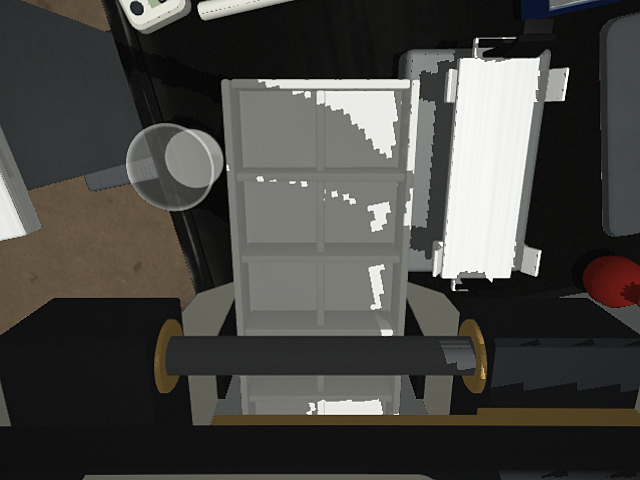

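The carrier plate is clear, with corners (460,58), (541,58), (443,276) and (512,278), and guides at all four corners. The rack's far rim runs from (223,81) to (420,81).

Run:
```python
from h import *
import pickle
c=pickle.load(open('w3.pkl','rb'));P=cloud(c);v,u=np.mgrid[0:480,0:640];z=P[...,2]
m=(u>425)&(u<580)&(v>20)&(v<296)
print(np.histogram(z[m&(z>.06)],bins=np.arange(.06,.16,.004)))
w=m&(c['img'].min(2)>235)&(u>440)&(u<545)&(v>55)&(v<280)
zt=np.median(z[w]);print('top z',zt,[np.median(z[w&(v>a)&(v<a+40)]).round(4) for a in(60,120,180,235)])
q=m&(abs(z-zt)<.004)&(v>52)
mm=cv2.morphologyEx(q.astype(np.uint8),cv2.MORPH_OPEN,np.ones((5,5)))>0
X=P[mm];r=cv2.minAreaRect(X[:,:2].astype(np.float32)*1000);print('plate',r)
cor=atz(c,[(460,58),(541,58),(443,276.5),(512,278)],zt);print('corners',cor.round(4).tolist(),cor.mean(0))
d=cor[0]+cor[1]-cor[2]-cor[3];print('yaw y',np.degrees(np.arctan2(-d[0],d[1])))
for s,(a,b,e,f) in {'hookA':(470,15,560,56),'hookB':(430,272,530,297),'gTL':(440,60,458,105),'gTR':(543,60,572,105),'gBL':(428,235,445,278),'gBR':(520,240,545,280)}.items():
    k=(u>=a)&(u<e)&(v>=b)&(v<f)&(z>zt+.008)
    if k.any(): print(s,k.sum(),P[k].mean(0).round(4),np.nanmin(P[k],0).round(4),np.nanmax(P[k],0).round(4))
# rack in hand
k=(u>215)&(u<428)&(v>76)&(v<300)&(z>.25)
print('rack rim z',np.percentile(z[k],[5,50,95]),k.sum())
T=np.array(c['T_tool_cam']);zr=np.percentile(z[k],90)
e=atz(c,[(223,81),(420,81),(236,272),(407,272)],zr);tp=c['s']['tool_pos'];R=Ro.from_euler('xyz',c['s']['tool_rot']).as_matrix()
print('rack rim in tool',((e-tp)@R).round(4).tolist())
print('plate centre in tool',(cor.mean(0)-tp)@R, (np.r_[np.array(r[0])/1000,zt]-tp)@R)
```

```text
(array([    0,     0,     0,    21,   527,  1729, 15776,   252,   405,
         592,   809,   130,    34,    23,   185,   252,   150,   131,
         213,   654,     0,     0,     0,     0]), array([0.06 , 0.064, 0.068, 0.072, 0.076, 0.08 , 0.084, 0.088, 0.092,
       0.096, 0.1  , 0.104, 0.108, 0.112, 0.116, 0.12 , 0.124, 0.128,
       0.132, 0.136, 0.14 , 0.144, 0.148, 0.152, 0.156]))
top z nan [np.float64(nan), np.float64(nan), np.float64(nan), np.float64(nan)]
plate ((0.0, 0.0), (0.0, 0.0), 0.0)
corners [[nan, nan, nan], [nan, nan, nan], [nan, nan, nan], [nan, nan, nan]] [nan nan nan]
yaw y nan
rack rim z [0.26299376 0.26444665 0.28013698] 41361
rack rim in tool [[0.0842, -0.0292, -0.0239], [0.0842, 0.0298, -0.0238], [0.023, -0.0287, -0.0239], [0.023, 0.0296, -0.0238]]
plate centre in tool [nan nan nan] [nan nan nan]
```

Run:
```python
from h import *
import pickle
c=pickle.load(open('w3.pkl','rb'));P=cloud(c);v,u=np.mgrid[0:480,0:640];z=P[...,2]
tp=c['s']['tool_pos'];R=Ro.from_euler('xyz',c['s']['tool_rot']).as_matrix()
Q=(P-tp)@R
m=(u>425)&(u<580)&(v>20)&(v<296)
w=m&(u>462)&(u<510)&(v>70)&(v<265)
zt=np.nanmedian(z[w]);print('top z',zt,[np.nanmedian(z[w&(v>a)&(v<a+40)]).round(4) for a in(70,120,180,225)])
q=m&(abs(z-zt)<.004)&(v>52)
mm=cv2.morphologyEx(q.astype(np.uint8),cv2.MORPH_OPEN,np.ones((15,15)))>0
X=Q[mm];r=cv2.minAreaRect(X[:,:2].astype(np.float32)*1000);print('plate tool',r)
cor=(atz(c,[(460,58),(541,58),(443,276.5),(512,278)],zt)-tp)@R
print('corners tool',cor.round(4).tolist(),cor.mean(0))
for s,(a,b,e,f) in {'hookA':(470,15,560,56),'hookB':(430,272,530,297),'gTL':(440,60,458,105),'gTR':(543,60,572,105),'gBL':(428,235,445,278),'gBR':(520,240,545,280)}.items():
    k=(u>=a)&(u<e)&(v>=b)&(v<f)&(z>zt+.012)&(z<.2)
    if k.any(): print(s,k.sum(),Q[k].mean(0).round(4),np.nanmin(Q[k],0).round(4),np.nanmax(Q[k],0).round(4))
save(c,'w3c.png',(425,10,585,300),2)
```

```text
top z 0.0851976611815661 [np.float64(0.0851), np.float64(0.0851), np.float64(0.0852), np.float64(0.0854)]
plate tool ((27.210853576660156, 129.9370574951172), (59.4742431640625, 171.93678283691406), 89.3899917602539)
corners tool [[0.1118, 0.1007, 0.1707], [0.1116, 0.1589, 0.1708], [-0.0578, 0.1028, 0.1708], [-0.059, 0.1606, 0.1709]] [0.02663652 0.1307611  0.17079464]
hookA 1476 [0.1174 0.1278 0.1244] [0.1093 0.1176 0.116 ] [0.1281 0.1412 0.1582]
hookB 424 [-0.0574  0.1267  0.1437] [-0.0636  0.089   0.1309] [-0.0464  0.1674  0.1588]
gTL 249 [0.0926 0.0907 0.1542] [0.0819 0.0878 0.1504] [0.1036 0.095  0.1587]
gTR 418 [0.0928 0.1673 0.155 ] [0.0818 0.1636 0.1502] [0.1036 0.171  0.1588]
gBL 178 [-0.039   0.0915  0.154 ] [-0.0505  0.0886  0.1507] [-0.0285  0.0958  0.1588]
gBR 314 [-0.0387  0.1674  0.1551] [-0.0503  0.1629  0.1511] [-0.0282  0.1713  0.1588]
```

View pics/w3c.png

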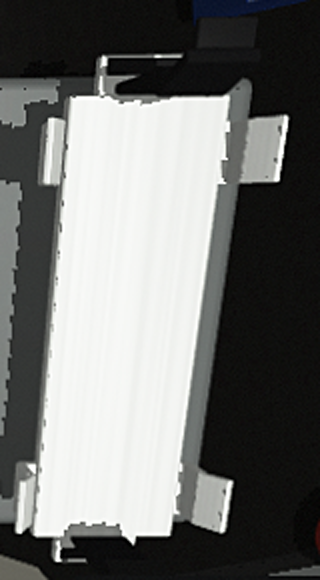

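The rack centre in tool coordinates is (-0.0008, 0.0003). The dock is at (0.027, 0.1295), measured from the guides and plate, with the carrier top at about z 0.085–0.087. I'll go above it, then down to just over the hooks.

Request:
step_arm:
  plan:
    - [1,0.01,0.04,0,0]
    - [1,0.02,0.085,0,0]
    - [1,0.0277,0.1292,0,-0.006]
    - [1,0.0277,0.1292,0,-0.006]
    - [1,0.0277,0.1292,0.03,-0.006]
    - [1,0.0277,0.1292,0.06,-0.006]
    - [1,0.0277,0.1292,0.085,-0.006]
    - [1,0.0277,0.1292,0.1,-0.006]
    - [1,0.0277,0.1292,0.1,-0.006]
    - [1,0.0277,0.1292,0.1,-0.006]
    - [1,0.0277,0.1292,0.1,-0.006]

```text
time: 7.75
tool_pos: [0.5843, -0.1749, 0.1569]
tool_rot: [3.139, 0.0, 1.371]
contact_force: [-0.4, 0.0, -1.0]
opening: 0.0596
grip_force: 45.0
```

Run:
```python
from h import *
import pickle
c=grab('wrist');pickle.dump(c,open('w4.pkl','wb'));d=grab('side');
a=cv2.resize(c['img'][0:300,150:550],None,fx=1,fy=1)
b=cv2.resize(d['img'][220:340,340:460],(360,360),interpolation=cv2.INTER_CUBIC)
o=np.zeros((360,760,3),np.uint8);o[:300,:400]=a;o[:,400:]=b
cv2.imwrite('pics/w4.png',o[...,::-1])
print(c['s'])
```

```text
{'time': 7.75, 'qpos': array([-4.16455831e-01,  5.53661139e-01,  1.38081922e+00,  9.90677242e-05,
        1.20495714e+00, -2.16453012e-01]), 'qvel': array([-0.00128266,  0.00163322,  0.0048201 , -0.00019303, -0.00165774,
        0.00027682]), 'joint_efforts': array([-4.67837253e-02, -5.34076703e+01, -2.39824837e+01,  6.53868704e-02,
        5.00268408e-02, -4.44123762e-04]), 'tool_pos': array([ 0.58427872, -0.17487049,  0.15690632]), 'tool_rot': array([3.13946791e+00, 3.72426414e-04, 1.37075777e+00]), 'contact_force': array([-0.44989037,  0.0466637 , -1.02494382]), 'torque': array([-0.07195501,  0.01968074,  0.0065751 ]), 'grip_force': 44.999882876873016, 'opening': 0.059553252620061024}
```

View pics/w4.png

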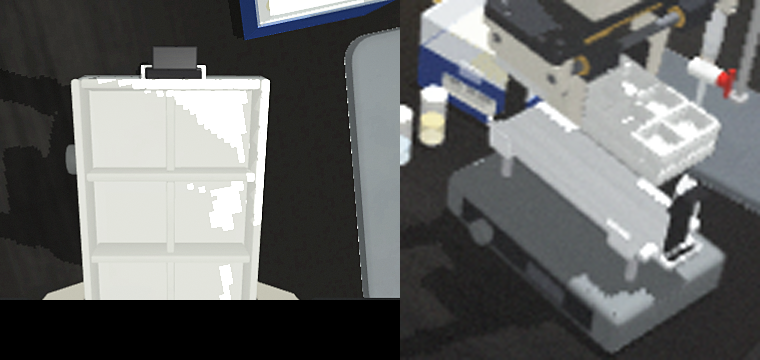

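The rack end is centred on hook A: hook columns 153–198, rack columns 80–268. Lowering in small steps now, watching the force.

Request:
step_arm:
  plan:
    - [1,0,0,0.008,0]
    - [1,0,0,0.014,0]
    - [1,0,0,0.017,0]
    - [1,0,0,0.019,0]
    - [1,0,0,0.021,0]
    - [1,0,0,0.021,0]

```text
time: 8.6
tool_pos: [0.5839, -0.1749, 0.1349]
tool_rot: [3.141, 0.0, 1.371]
contact_force: [0.2, -1.4, 0.4]
opening: 0.0599
grip_force: 45.0
```

Request:
step_arm:
  plan:
    - [1,0,0,0.002,0]
    - [1,0,0,0.004,0]
    - [1,0,0,0.004,0]

```text
time: 8.98
tool_pos: [0.5839, -0.1748, 0.1308]
tool_rot: [3.141, 0.0, 1.371]
contact_force: [-0.5, -1.5, 0.0]
opening: 0.0595
grip_force: 45.0
```

Request:
step_arm:
  plan:
    - [1,0,0,0.0015,0]
    - [1,0,0,0.003,0]
    - [1,0,0,0.003,0]

```text
time: 9.35
tool_pos: [0.5839, -0.1746, 0.1279]
tool_rot: [3.141, -0.0, 1.371]
contact_force: [0.2, -2.1, 3.8]
opening: 0.0596
grip_force: 45.0
```

Request:
step_arm:
  plan:
    - [1,0,0,0.001,0]
    - [1,0,0,0.002,0]
    - [1,0,0,0.002,0]

```text
time: 9.72
tool_pos: [0.584, -0.1745, 0.1261]
tool_rot: [3.141, -0.0, 1.371]
contact_force: [-1.0, -1.2, 5.7]
opening: 0.0598
grip_force: 45.0
```

Request:
step_arm:
  plan:
    - [1,0,0,0.001,0]
    - [1,0,0,0.002,0]
    - [1,0,0,0.002,0]

```text
time: 10.1
tool_pos: [0.5842, -0.1746, 0.1244]
tool_rot: [3.14, 0.0, 1.371]
contact_force: [-0.6, -0.3, 6.8]
opening: 0.0597
grip_force: 45.0
```

Request:
step_arm:
  plan:
    - [1,0,0,0.001,0]
    - [1,0,0,0.002,0]
    - [1,0,0,0.002,0]

```text
time: 10.48
tool_pos: [0.5844, -0.1747, 0.1227]
tool_rot: [3.14, 0.0, 1.371]
contact_force: [-1.0, -1.8, 7.3]
opening: 0.0596
grip_force: 45.0
```

Request:
step_arm:
  plan:
    - [1,0,0,0.001,0]
    - [1,0,0,0.002,0]
    - [1,0,0,0.002,0]

```text
time: 10.85
tool_pos: [0.5845, -0.1747, 0.1207]
tool_rot: [3.139, -0.0, 1.371]
contact_force: [0.0, -2.2, 8.0]
opening: 0.0598
grip_force: 45.0
```

Request:
step_arm:
  plan:
    - [1,0,0,0.001,0]
    - [1,0,0,0.002,0]
    - [1,0,0,0.002,0]

```text
time: 11.22
tool_pos: [0.584, -0.1747, 0.1176]
tool_rot: [3.141, -0.0, 1.371]
contact_force: [2.5, -1.6, 2.2]
opening: 0.0599
grip_force: 45.0
```

Request:
step_arm:
  plan:
    - [1,0,0,0.001,0]
    - [1,0,0,0.002,0]
    - [1,0,0,0.002,0]

```text
time: 11.6
tool_pos: [0.5835, -0.1745, 0.1156]
tool_rot: [-3.141, -0.0, 1.371]
contact_force: [1.1, -1.7, 2.5]
opening: 0.0599
grip_force: 45.0
```

The noses are past the slopes and sliding on the rack ends. The force is low, so I'll continue.

Request:
step_arm:
  plan:
    - [1,0,0,0.001,0]
    - [1,0,0,0.002,0]
    - [1,0,0,0.003,0]
    - [1,0,0,0.004,0]
    - [1,0,0,0.004,0]

```text
time: 12.22
tool_pos: [0.5836, -0.1745, 0.1116]
tool_rot: [-3.141, -0.0, 1.371]
contact_force: [-0.5, -1.9, 2.6]
opening: 0.0594
grip_force: 45.0
```

Request:
step_arm:
  plan:
    - [1,0,0,0.001,0]
    - [1,0,0,0.002,0]
    - [1,0,0,0.003,0]
    - [1,0,0,0.003,0]

```text
time: 12.72
tool_pos: [0.5838, -0.1746, 0.1087]
tool_rot: [3.141, -0.0, 1.371]
contact_force: [-0.4, -1.6, 3.7]
opening: 0.0596
grip_force: 45.0
```

Request:
step_arm:
  plan:
    - [1,0,0,0.001,0]
    - [1,0,0,0.002,0]
    - [1,0,0,0.003,0]
    - [1,0,0,0.003,0]

```text
time: 13.22
tool_pos: [0.5838, -0.1746, 0.1052]
tool_rot: [-3.142, 0.0, 1.371]
contact_force: [1.8, -1.3, -0.6]
opening: 0.0596
grip_force: 45.0
```

Request:
step_arm:
  plan:
    - [1,0,0,0.001,0]
    - [1,0,0,0.002,0]
    - [1,0,0,0.003,0]
    - [1,0,0,0.003,0]

```text
time: 13.72
tool_pos: [0.5837, -0.1746, 0.1028]
tool_rot: [3.142, -0.0, 1.371]
contact_force: [0.6, -1.6, 2.3]
opening: 0.0596
grip_force: 45.0
```

Request:
step_arm:
  plan:
    - [1,0,0,0.001,0]
    - [1,0,0,0.002,0]
    - [1,0,0,0.003,0]
    - [1,0,0,0.003,0]

```text
time: 14.22
tool_pos: [0.5837, -0.1746, 0.0996]
tool_rot: [-3.141, -0.0, 1.371]
contact_force: [-0.6, -1.6, 3.4]
opening: 0.0597
grip_force: 45.0
```

Request:
step_arm:
  plan:
    - [1,0,0,0.001,0]
    - [1,0,0,0.002,0]
    - [1,0,0,0.003,0]
    - [1,0,0,0.003,0]

```text
time: 14.72
tool_pos: [0.5838, -0.1746, 0.0966]
tool_rot: [3.142, -0.0, 1.371]
contact_force: [0.7, -1.4, 2.9]
opening: 0.0598
grip_force: 45.0
```

Expected home is TCP z about 0.091–0.093. From here I'll use smaller steps.

Request:
step_arm:
  plan:
    - [1,0,0,0.001,0]
    - [1,0,0,0.002,0]
    - [1,0,0,0.002,0]

```text
time: 15.1
tool_pos: [0.5838, -0.1746, 0.0946]
tool_rot: [3.142, -0.0, 1.371]
contact_force: [0.3, -1.5, 3.2]
opening: 0.0595
grip_force: 45.0
```

Request:
step_arm:
  plan:
    - [1,0,0,0.001,0]
    - [1,0,0,0.001,0]
    - [1,0,0,0.001,0]

```text
time: 15.48
tool_pos: [0.5838, -0.1746, 0.0937]
tool_rot: [3.142, -0.0, 1.371]
contact_force: [0.3, -2.4, 3.1]
opening: 0.0598
grip_force: 45.0
```

Request:
step_arm:
  plan:
    - [1,0,0,0.001,0]
    - [1,0,0,0.001,0]
    - [1,0,0,0.001,0]

```text
time: 15.85
tool_pos: [0.5836, -0.1745, 0.0921]
tool_rot: [-3.141, -0.0, 1.371]
contact_force: [1.0, -2.0, -2.5]
opening: 0.0594
grip_force: 45.0
```

Request:
step_arm:
  plan:
    - [1,0,0,0.001,0]
    - [1,0,0,0.001,0]
    - [1,0,0,0.001,0]

```text
time: 16.23
tool_pos: [0.5836, -0.1746, 0.0917]
tool_rot: [-3.141, -0.0, 1.371]
contact_force: [0.1, -0.7, -1.2]
opening: 0.0597
grip_force: 45.0
```

It clicked: the force dropped to about 0. I'll bed it gently.

Request:
step_arm:
  plan:
    - [1,0,0,0.001,0]
    - [1,0,0,0.001,0]
    - [1,0,0,0.001,0]

```text
time: 16.6
tool_pos: [0.5837, -0.1745, 0.0909]
tool_rot: [-3.142, -0.0, 1.371]
contact_force: [-0.3, -1.0, 0.6]
opening: 0.0599
grip_force: 45.0
```

Request:
step_arm:
  plan:
    - [1,0,0,0.001,0]
    - [1,0,0,0.001,0]
    - [1,0,0,0.001,0]

```text
time: 16.98
tool_pos: [0.5838, -0.1745, 0.09]
tool_rot: [3.141, -0.0, 1.371]
contact_force: [-0.9, -0.4, 5.4]
opening: 0.0596
grip_force: 45.0
```

Request:
step_arm:
  plan:
    - [1,0,0,0.001,0]
    - [1,0,0,0.001,0]
    - [1,0,0,0.001,0]

```text
time: 17.35
tool_pos: [0.5838, -0.1746, 0.0894]
tool_rot: [3.141, 0.0, 1.371]
contact_force: [-2.1, -0.8, 7.8]
opening: 0.0596
grip_force: 45.0
```

Run:
```python
from h import *
c=grab('wrist');d=grab('side')
a=c['img'][0:300,150:550]
b=cv2.resize(d['img'][220:340,340:460],(360,360),interpolation=cv2.INTER_CUBIC)
o=np.zeros((360,760,3),np.uint8);o[:300,:400]=a;o[:,400:]=b
cv2.imwrite('pics/w5.png',o[...,::-1]);print(c['s']['contact_force'],c['s']['torque'])
```

```text
[-2.13882458 -0.76177842  7.76614183] [-0.13784052  0.52888482 -0.10876514]
```

View pics/w5.png

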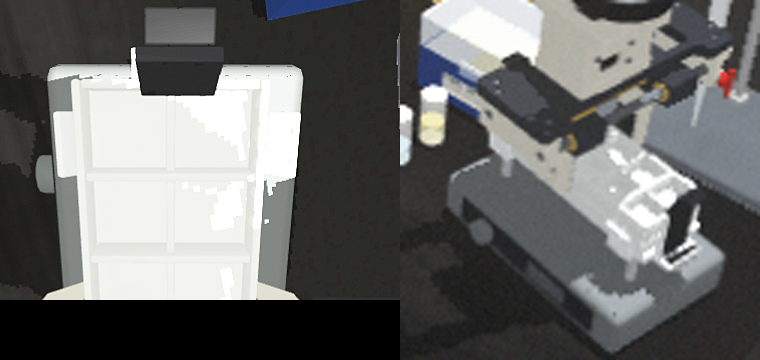

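Hook A's nose overlaps the rim at columns 137–222, rows 65–95, and hook B also looks closed in the side view. The rack is bedded at 7.8 N. Now the tug, in small steps.

Request:
step_arm:
  plan:
    - [1,0,0,-0.001,0]
    - [1,0,0,-0.002,0]
    - [1,0,0,-0.003,0]
    - [1,0,0,-0.004,0]
    - [1,0,0,-0.004,0]

```text
time: 18.08
tool_pos: [0.5836, -0.1745, 0.0922]
tool_rot: [-3.141, -0.0, 1.371]
contact_force: [1.0, -1.0, -3.0]
opening: 0.0596
grip_force: 45.0
```

Request:
step_arm:
  plan:
    - [1,0,0,-0.0005,0]
    - [1,0,0,-0.001,0]
    - [1,0,0,-0.001,0]

```text
time: 18.45
tool_pos: [0.5836, -0.1745, 0.0933]
tool_rot: [-3.141, -0.0, 1.371]
contact_force: [1.8, -1.3, -7.0]
opening: 0.0595
grip_force: 45.0
```

Request:
step_arm:
  plan:
    - [1,0,0,-0.0006,0]
    - [1,0,0,-0.0006,0]
    - [1,0,0,-0.0006,0]
    - [1,0,0,-0.0006,0]

```text
time: 18.95
tool_pos: [0.5836, -0.1745, 0.094]
tool_rot: [-3.141, -0.0, 1.371]
contact_force: [2.3, -1.9, -9.2]
opening: 0.0597
grip_force: 45.0
```

The hooks hold at about 8 N net. Back to neutral, release and retreat upwards.

Request:
step_arm:
  plan:
    - [1,0,0,0.001,0]
    - [1,0,0,0.002,0]
    - [1,0,0,0.003,0]
    - [1,0,0,0.003,0]
    - [-1,0,0,0.003,0]
    - [-1,0,0,0.003,0]
    - [-1,0,0,0.003,0]
    - [-1,0,0,0.003,0]
    - [-1,0,0,0.003,0]
    - [-1,0,0,0.003,0]

```text
time: 20.2
tool_pos: [0.5838, -0.1746, 0.0913]
tool_rot: [-3.142, -0.0, 1.371]
contact_force: [0.0, -0.0, 0.6]
opening: 0.0917
grip_force: 0.0
```

Request:
step_arm:
  plan:
    - [-1,0,0,-0.01,0]
    - [-1,0,0,-0.03,0]
    - [-1,0,0,-0.06,0]
    - [-1,0,0,-0.1,0]
    - [-1,-0.03,-0.02,-0.14,0]
    - [-1,-0.06,-0.06,-0.15,0]
    - [-1,-0.06,-0.1,-0.15,0]
    - [-1,-0.06,-0.13,-0.15,0]
    - [-1,-0.06,-0.13,-0.15,0]
    - [-1,-0.06,-0.13,-0.15,0]

```text
time: 21.45
tool_pos: [0.4453, -0.2079, 0.242]
tool_rot: [3.14, 0.0, 1.371]
contact_force: [-0.1, 0.8, 0.5]
opening: 0.0917
grip_force: 0.0
```

Run:
```python
from h import *
c=grab('wrist');d=grab('side')
a=c['img'][0:300,240:640]
b=cv2.resize(d['img'][220:340,340:460],(360,360),interpolation=cv2.INTER_CUBIC)
o=np.zeros((360,760,3),np.uint8);o[:300,:400]=a;o[:,400:]=b
cv2.imwrite('pics/w6.png',o[...,::-1]);print(c['s']['contact_force'],c['s']['tool_pos'],c['s']['time'])
```

```text
[-0.07067175  0.77847336  0.49337794] [ 0.4452806  -0.2079441   0.24203396] 21.45
```

View pics/w6.png

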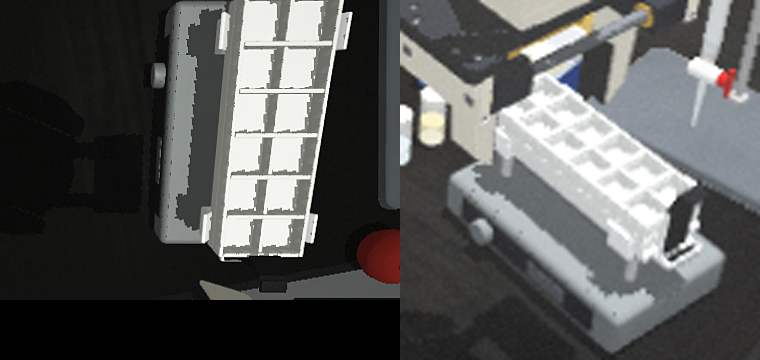

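The rack sits level in the carrier under the hooks, and the gripper is clear.

```bash
python3 -c "
from cell import *
print(hand_in())"
```

```text
the job is handed in; nothing more can be done
None
```

The vial rack is clipped into the shaker's carrier under both hooks, held against an upward tug of about 8 N, and has been released and handed in. The highest press force I read was about 8 N, at about 21 s on the clock; the hand-in call returned no verdict.

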